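# Open the refill place: cup up, price holder home behind the shelf lip

### The job

Open up this refill place for the morning: turn the cup that stands mouth-down over so that it stands mouth-up on the counter, about where it is, and let go of it. Then take the price-card holder from the wooden card stand and push it down behind the front lip of the steel shelf, into the spring clip, card facing out over the lip, until it is fully home on the rubber strip at the bottom, and finish while still holding it firmly pressed home, so that the clip screw can be tightened. Push firmly but do not force it, and leave the bottle, canister, bell and swing arm alone.

Things in the scene. Friction and masses are not known exactly. Their poses are not given: they have to be found in the camera images.
- cup: melamine tumbler, 80 mm tall, outer diameter 68 mm at the mouth, 62 mm half way, 57 mm at the closed base, wall 3 mm, about 110 g. Origin: centre of the mouth; its z axis runs from the mouth to the base (up at the start, when it stands mouth-down on the counter; down when it stands mouth-up). Sides taper by 4 degrees; it lies still on its side
- cup_base (a point): centre of the outside of the cup's base, 80 mm from its mouth along the cup's z
- cup_mid (a point): point on the cup's axis half way between mouth and base (40 mm from each)
- holder: price-card holder: upright steel frame 64 mm wide (y), 46 high, 10 thick (x), blank card on its front (-x); below it a centred tongue 36 wide, 4 thick, 22 long with a rounded foot; about 60 g. Origin: middle of the tongue's foot, z up: frame from z = 22 to 68 mm. Starts upright, tongue in the card stand's slot, card roughly towards the robot; may lean up to 5 degrees
- holder_grip (a point): centre of the place to grip the holder's frame across its 10 mm thickness, 48 mm above the foot
- holder_face (a point): centre of the card, on the front face of the holder's frame (5 mm to -x of its mid-plane, 45 mm above the foot)
- stand: fixed dark wooden card stand, a block 42 (x) x 96 (y) x 26 mm; in its top, along its y, a slot 5.5 mm wide, 42 mm long and 20 mm deep in which the holder's tongue stands. Origin: centre of its underside; same heading as the holder at the start
- shelf: low fixed steel shelf, 320 mm wide (y), 135 deep (x), deck 48 high. Along its front (-x, robot side) an upright lip 3 mm thick, its rolled edge 70 mm above the counter. Origin: on the counter under the lip's rear face, mid-width, at the price clip; x into the shelf, square to the lip; y along it. On it, 100 mm either side, 78 mm back: saucers, sugar pourer (top 130 mm up)
- clip (a point): where the tongue's middle goes in: 2 mm behind the lip's rear face, at the lip's top (70 mm). Behind it stands a sprung steel leaf 36 mm wide: mouth about 11 mm at the top, narrowing to 2.5 mm at 64 mm above the counter; it yields backwards up to 3.5 mm at 1.3 N/mm, so the tongue goes down with 2 to 6 N
- cushion: rubber strip 40 mm long at the bottom of the channel between lip and leaf. Origin: middle of its top, 53 mm above the counter when not pressed, where the tongue's foot lands, 17 mm below the lip's top. It gives 3 mm at 4 N/mm (12 N), then is hard; the frame's underside is then 2 mm above the lip
- canister: screw-top tin canister, 108 mm across, 150 mm tall, loose on the counter; origin under its centre. Leave alone
- bottle: frosted milk bottle, 74 mm across, 200 mm tall, loose on the counter; origin under its centre. Leave alone
- bell: brass service bell, 82 mm across, 59 mm tall, loose on the counter; origin under its centre. Leave alone
- swing_tip (a point): tip of the chrome swing arm (235 mm long, 155 mm above the counter, hinged on the backsplash), where its spring clip is. Leave alone
Things that resemble listed ones, but are neither listed nor needed, are in the scene too. There is more than one size of the cup; the job needs the middle-sized.

How it is judged:
By the outcome, as a careful person would: the job done as asked, in the order asked, and still so for the second after the job is handed in, while the arm keeps its last pose, push and grip.
It also fails if it takes over 70 s, if anything falls off the work surface, if the arm or the gripper's body presses on something with over 40 N, if the wrist force passes 120 N, or if a joint passes its speed limit or range.

### The arm

A 7-joint arm with a two-finger parallel gripper is mounted at the origin on the work surface. World frame = base frame: x ahead of the robot, y to its left, z up, the work surface at z = 0. Lengths are in m, angles in rad, forces in N, time in s.
With the tool pointing down it reaches from about 0.4 to 0.85 m from the base axis. Payload 10.4 kg.
Tool frame: the origin (TCP) lies between the finger pads; the fingertips stand ahead of it and the grasp point (between the pads) lies 3 mm ahead of it (r.tips_ahead is the z of the fingertips in the tool frame, in m); z points along the fingers, y is the line along which they close (so a half turn about z gives the same grasp; the last joint's range is limited). The gripper opens to 87 mm and grips with 3 to 60 N. Pads are 19 mm wide; open, the fingers measure 117 mm over their backs; the gripper's body (75 mm by 190 mm) begins 51 mm behind the grasp point.
Start: joints at [-1.21, 0.332, -0.065, 1.46, 0.022, 1.35, -0.088], TCP at [0.234, 0.58, 0.245] pointing down, gripper open.
Joint ranges: [-2.6, 2.6], [-0.5, 2.12], [-1.47, 1.34], [0.16, 2.42], [-1.27, 4.41], [0.06, 2.06], [-2.6, 2.6]. Speed limits (rad/s): [2.22, 2.22, 2.79, 2.79, 3.14, 3.14, 3.14].

### API

Orientations are given as a unit quaternion [x, y, z, w].
In Python, from bench import telemetry, camera, get_calibration, r gives the robot as it stands.
- The arm moves only by the tool drive_tool, never from a script. Its argument "series" is one flat list of numbers, 7 for each row, row after row: the turn, a rotation vector about the tool's x, y, z in units of 5 degrees (1.0 is 5 degrees), then the shift along the tool's x, y, z in units of 40 mm (1.0 is 40 mm), then the opening, from -1 (shut) to 1 (fully open). A call has 1 to 10 rows; each row is the pose to reach, as a shift and turn from the pose commanded when the call began, along the tool's axes at that moment; what a row does not reach only later rows make up. A row lasts 1/12 s, in which the tool goes at most 41.7 mm and 7.16 degrees, less where a joint would pass 70% of its speed; a pose out of reach is approached as far as the arm can. A call with a gripper value outside its range is refused whole. The fingers move at their own pace and stop on an object; "grip_force" is the grip in N (left out, the last holds). Time passes only in rows, so rows that repeat a pose let the fingers close. It gives the time, the measured TCP pose, the force, the opening and the grip force at its end, in the units of the state.
- telemetry.read_state(): the state, without advancing time (a new reading comes with each control period).
- camera(name): name is "side" or "top"; returns the picture (420x560x3 uint8, red, green, blue); there is no depth.
- get_calibration(name): a dict with "fovy" (degrees; the focal length in pixels is half the picture's height over the tangent of half this angle, whatever the lens; pixels are square), "cx", "cy" (the principal point, pixels), "xyz" and "rotation" of the camera in the world. Camera axes: x right, y up, looking along -z (the intrinsics and any distortion apply to the point x, -y, -z); pixel columns grow to the right and rows downward; lengths in m; the calibration is good to about 2 mm. A picture is of the moment at which its call begins. get_calibration takes no time and is no camera call.
- r.close_job(): hands the job in; it is judged then, once.
The state is a dict: "time": time; "joint_positions": joint angles; "joint_vel": joint speeds; "joint_torque": joint torques, N m; "ee_pos": TCP position; "eef_rot": TCP orientation; "ft_force": force on the tool from outside, world axes, zero at the start; "torque": the same for the moment, N m; "width": finger opening in m; "grip_force": force on a finger pad.
Only numpy, scipy, OpenCV 4.12 (cv2) and the standard library are available. Lean on these libraries where they do the work, as an engineer would, in place of code of your own. Each camera call takes 0.05 s, during which the arm holds its last target. There are 200 camera calls.

## Working session

There is one attempt and no reset: what is moved stays moved. The work goes in short steps, Python scripts to look and compute and a tool call to move; the robot and the scene stay as the last step left them, time stands still between calls to the robot, and variables do not carry over. Pictures are saved under pics/ and viewed, at most 10 in all, crops included, and the job is handed in when it is done.

Besides the shell and the picture viewer there is one more tool, called as name(argument=value, ...), one argument or row to a line, values as JSON. drive_tool: Moves the arm, as the interface text tells. Its arguments: {"type":"object","properties":{"series":{"type":"array"},"grip_force":{"type":"number"}},"required":["series"]}

```bash
ls; mkdir -p pics; python3 - <<'E'
from bench import telemetry, camera, get_calibration, r
import cv2
for n in ("side","top"):
    im=camera(n); cv2.imwrite(f"pics/{n}0.png",im[:,:,::-1]); print(n,get_calibration(n))
print(telemetry.read_state(), r.tips_ahead)
E
```

```text
pics
side {'fovy': 44.08989766657125, 'cx': 279.2278328625413, 'cy': 204.16358184920784, 'xyz': array([ 0.03591777, -0.62723274,  1.11937863]), 'rotation': array([ 0.32105321, -0.10869536, -0.31573803,  0.88623905])}
top {'fovy': 54.03649745764734, 'cx': 281.5754843350492, 'cy': 206.60368757498438, 'xyz': array([0.30477382, 0.02670607, 1.10729833]), 'rotation': array([-0.07958603,  0.0860092 ,  0.72849183, -0.67495788])}
{'time': 0.1, 'joint_positions': array([-1.20961835,  0.33279481, -0.06468487,  1.46081147,  0.02157933,
        1.34991637, -0.08845721]), 'joint_vel': array([ 0.00062706, -0.00259611, -0.00118689, -0.00234675,  0.0004148 ,
        0.00063429, -0.00165994]), 'joint_torque': array([ 1.63054952e-03, -6.24550152e+01,  2.45617947e-02, -3.90715456e+01,
       -6.16760692e-02,  3.67162423e-02,  1.96438475e-05]), 'ee_pos': array([0.23390595, 0.57925119, 0.243864  ]), 'eef_rot': array([ 1.90692808e-01,  9.81649566e-01, -6.10002747e-04, -9.81594524e-05]), 'ft_force': array([0.82968396, 0.01076924, 0.97370237]), 'torque': array([-0.01147508, -0.02380322,  0.00908718]), 'grip_force': 0.0, 'width': 0.08702544626982366} 0.022
```

View pics/side0.png

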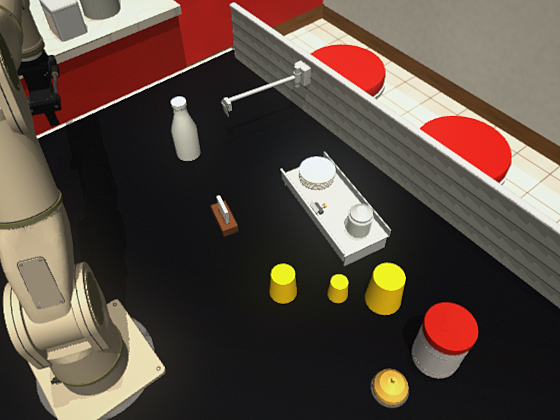

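View pics/top0.png

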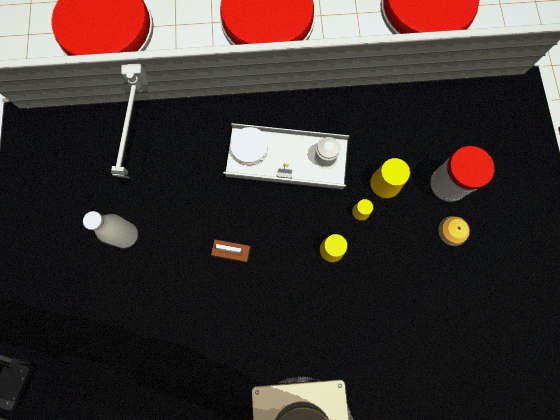

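Side view: the middle-sized yellow cup is at (283,283), the card stand with holder at (224,214), and the shelf's clip at about (320,208). Top view: the cup is at (333,248), the stand at (231,250) and the clip at (285,172). I'll zoom in on these.

```bash
cat > h.py <<'E'
import numpy as np, cv2
from scipy.spatial.transform import Rotation as R
from bench import telemetry, camera, get_calibration, r
C={n:get_calibration(n) for n in("side","top")}
def ray(n,uv):
    c=C[n]; f=210/np.tan(np.radians(c["fovy"])/2)
    d=R.from_quat(c["rotation"]).apply([(uv[0]-c["cx"])/f,-(uv[1]-c["cy"])/f,-1]); return np.array(c["xyz"]),d/np.linalg.norm(d)
def plane(n,uv,z):
    o,d=ray(n,uv); return o+d*(z-o[2])/d[2]
def tri(us,ut):
    A=np.zeros((3,3));b=np.zeros(3);L=[ray("side",us),ray("top",ut)]
    for o,d in L: P=np.eye(3)-np.outer(d,d);A+=P;b+=P@o
    p=np.linalg.solve(A,b); return p,max(np.linalg.norm(np.cross(p-o,d)) for o,d in L)
def proj(n,p):
    c=C[n]; f=210/np.tan(np.radians(c["fovy"])/2); q=R.from_quat(c["rotation"]).inv().apply(np.array(p)-c["xyz"])
    return np.array([c["cx"]-f*q[0]/q[2],c["cy"]+f*q[1]/q[2]])
E
python3 - <<'E'
from h import *
def crop(n,x,y,w,h,s):
    im=cv2.imread(f"pics/{n}0.png")[y:y+h,x:x+w]; return cv2.resize(im,None,fx=s,fy=s,interpolation=cv2.INTER_NEAREST)
T=np.zeros((600,800,3),np.uint8)
def put(a,x,y): T[y:y+a.shape[0],x:x+a.shape[1]]=a
put(crop("side",275,145,125,125,3),0,0)    # shelf side
put(crop("top",215,115,140,80,3),380,0)  # shelf top
put(crop("side",200,190,45,50,4),0,400) # stand side
put(crop("top",200,230,60,40,4),190,400)
put(crop("top",315,230,40,40,4),440,400)
put(crop("side",260,255,45,50,4),610,400)
cv2.imwrite("pics/c0.png",T)
# cup
for n,box in(("side",(262,258,305,310)),("top",(312,228,356,268))):
    im=cv2.imread(f"pics/{n}0.png");x0,y0,x1,y1=box;s=im[y0:y1,x0:x1].astype(int)
    m=(s[...,2]>120)&(s[...,0]<80)&(s[...,1]>90); ys,xs=np.nonzero(m); print(n,m.sum(),xs.min()+x0,xs.max()+x0,ys.min()+y0,ys.max()+y0)
    t=m&(s[...,1]>s[...,1][m].max()*.93); c=max(cv2.findContours(t.astype(np.uint8),0,1)[0],key=cv2.contourArea)
    e=cv2.fitEllipse(c); print(e); print(plane(n,np.array(e[0])+[x0,y0],.08))
E
```

```text
side 895 270 296 263 303
((20.81993865966797, 15.830727577209473), (18.89737892150879, 22.652963638305664), 87.79650115966797)
[ 0.44267365 -0.12184382  0.08      ]
top 477 324 346 234 261
((23.45420265197754, 16.969648361206055), (20.505826950073242, 21.37841796875), 120.24176025390625)
[ 0.44091259 -0.11943064  0.08      ]
```

View pics/c0.png

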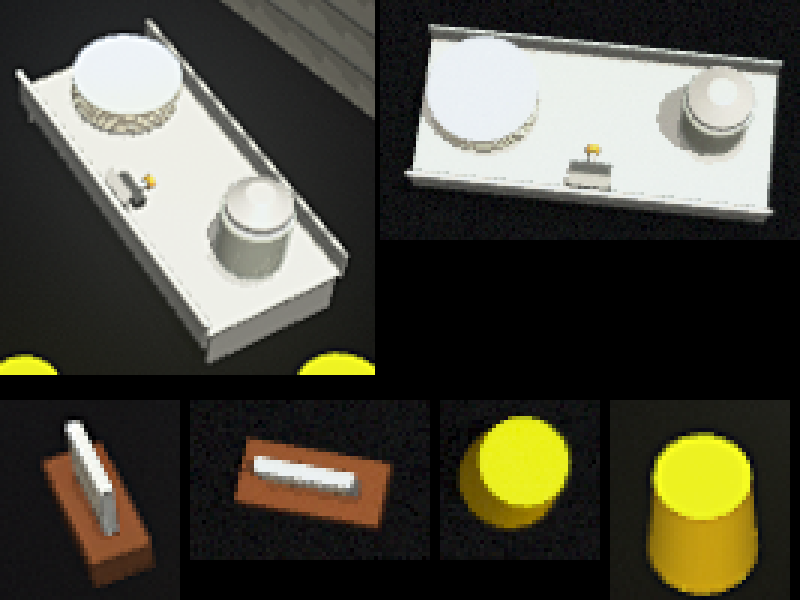

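The zoom shows the shelf lip running from (281,168) to (344,255) in the side view and (226,172) to (345,185) in the top view. The holder's top edge runs from (217,196) to (227,212) in the side view. The cup position agrees across both views to 3 mm. Next I'll measure the shelf and stand.

```bash
python3 - <<'E'
from h import *
for a,b in (((281,168.3),(225.7,172.5)),((344.2,255.3),(345.2,185))):
    print("lip",tri(a,b)[0].round(4),tri(a,b)[1].round(4),plane("side",a,.07).round(4),plane("top",b,.07).round(4))
# stand
for n,box,in(("side",(205,190,245,240)),("top",(205,235,255,268))):
    im=cv2.imread(f"pics/{n}0.png");x0,y0,x1,y1=box;s=im[y0:y1,x0:x1].astype(int)
    br=(s[...,2]>75)&(s[...,2]>1.8*s[...,0])          # brown, lit top
    wh=(s.min(2)>120)
    print(n,np.unique(s[...,2][(s[...,2]>50)&(s[...,2]>1.8*s[...,0])]//10*10,return_counts=True))
    c=np.vstack([c for c in cv2.findContours((br|wh).astype(np.uint8),0,1)[0]]); print("stand",(cv2.boxPoints(cv2.minAreaRect(c))+[x0,y0]).round(1).tolist())
    c=max(cv2.findContours(br.astype(np.uint8),0,1)[0],key=cv2.contourArea)
    q=cv2.boxPoints(cv2.minAreaRect(c))+[x0,y0]; P=[plane(n,p,.026) for p in q]; print(np.round(P,4).tolist(), np.mean(P,0).round(4))
    c=max(cv2.findContours(wh.astype(np.uint8),0,1)[0],key=cv2.contourArea); print("holder",(cv2.boxPoints(cv2.minAreaRect(c))+[x0,y0]).round(1).tolist())
    g=s.min(2); print(g[g>60].size); 
    np.set_printoptions(linewidth=250)
    ys,xs=np.nonzero(wh); print(xs.min()+x0,ys.min()+y0); print(g[ys.min()-1:ys.max()+2,xs.min()-1:xs.max()+2])
E
```

```text
lip [0.6543 0.1465 0.078 ] 0.0011 [0.6601 0.1522 0.07  ] [0.6559 0.1478 0.07  ]
lip [ 0.6012 -0.1655  0.0579] 0.0001 [ 0.5949 -0.1708  0.07  ] [ 0.5977 -0.1632  0.07  ]
side (array([ 50,  60,  70,  80,  90, 100, 110, 120, 130, 140, 150]), array([ 19,  38,  56,   8,  20,  19,  12,  30,  25, 164,  40]))
stand [[207.2, 200.4], [221.2, 193.4], [238.6, 228.2], [224.6, 235.2]]
[[0.4474, 0.2, 0.026], [0.4915, 0.1962, 0.026], [0.4649, 0.0958, 0.026], [0.4229, 0.1005, 0.026]] [0.4567 0.1481 0.026 ]
holder [[215.6, 196.0], [220.3, 194.0], [231.6, 221.1], [226.9, 223.1]]
179
216 195
[[ 16  12   2   0   3   8  14  18  21  21  21  21  20  21  21]
 [ 13  35 112 174 142  41   9  17  18  18  19  21  21  22  20]
 [  6 108 235 255 249 160   0  13  20  20  21  19  21  20  20]
 [  2 135 255 246 245 242  28   5  15  21  21  21  18  20  19]
 [  5  50 176 254 238 236 154   0  12  18  20  20  20  21  21]
 [ 10  20 137 246 241 244 241  28   0  12  15  18  19  19  22]
 [ 13  22  68 174 252 237 237 154   1  23  24  14  18  20  22]
 [ 16  19  52 146 241 241 243 240  45  35  35   7  15  22  20]
 [  5  12  53  98
[... 2264 characters left out ...]
  49  48  48  45  50  47  48  52]
 [ 38 198 234 235 235 236 235 236 235 235 234 235 234 237 234 234 231 232 231 183 164  91  68  42  51  45  47]
 [ 29  80 115 140 135 188 196 235 235 235 236 235 234 235 237 235 236 236 235 234 234 232 231 231 229 189  74]
 [ 41  46  52  94  99 107 108 117 138 147 139 215 206 235 235 236 236 235 235 236 235 236 235 235 236 232  97]
 [ 46  48  49  55  60  61  82  82  97  96  98 114 149 129 166 136 190 201 234 237 236 235 236 236 236 195 100]
 [ 48  50  46  48  45  44  48  43  54  59  51  67  86  78 105  97 109 146 121 138 152 142 215 198 233 140  95]
 [ 48  48  52  42  48  40  45  44  43  42  40  49  47  46  53  56  61  86  84  97 101  98 115 111 118  97  91]]
```

```bash
cat >> h.py <<'E'
def rel(p,q=None,s=None):
    "row numbers (turn units, shift units) from the measured pose to world p, rotation matrix q"
    s=s or telemetry.read_state(); R0=R.from_quat(s["eef_rot"])
    t=(R0.inv()*R.from_matrix(q)).as_rotvec() if q is not None else np.zeros(3)
    return np.r_[np.degrees(t)/5, R0.inv().apply(np.array(p)-s["ee_pos"])/.04].round(3)
def tool(closeaz,tilt=0):
    "tool with closing axis at azimuth closeaz (deg), wrist leaning tilt deg to the left of that axis (az+90)"
    a=np.radians(closeaz);t=np.radians(tilt); y=np.array([np.cos(a),np.sin(a),0]); l=np.array([-np.sin(a),np.cos(a),0])
    z=-np.array([0,0,1])*np.cos(t)-l*np.sin(t); return np.c_[np.cross(y,z),y,z]
E
python3 - <<'E'
from h import *
P=[]
for n,box in(("side",(325,268,352,308)),("top",(350,195,376,224))):
    im=cv2.imread(f"pics/{n}0.png");x0,y0,x1,y1=box;s=im[y0:y1,x0:x1].astype(int)
    t=(s[...,2]>120)&(s[...,0]<80)&(s[...,1]>215); c=max(cv2.findContours(t.astype(np.uint8),0,1)[0],key=cv2.contourArea)
    e=cv2.fitEllipse(c);P.append(np.array(e[0])+[x0,y0])
print("small",tri(*P))
print("bell",plane("top",(455,230),.04),"big",plane("top",(396,170),.1), "bottle",plane("top",(94,220),.2),"swing",plane("top",(120,172),.155))
print(rel([.42,.25,.34],tool(20)), rel([.44,-.05,.25],tool(-15)))
E
```

```text
small (array([ 0.54052832, -0.21100812,  0.05565074]), np.float64(0.0009647670525219764))
bell [ 0.46165093 -0.44274723  0.04      ] big [ 0.61917317 -0.2923748   0.1       ] bottle [0.52250667 0.43277005 0.2       ] swing [0.64794297 0.39351824 0.155     ]
[-1.300e-02  6.000e-03  9.603e+00 -7.396e+00 -5.894e+00 -2.396e+00] [-1.1000e-02  1.1000e-02  1.6603e+01 -1.0667e+01 -1.2658e+01 -1.3700e-01]
```

drive_tool(
  series=[1,0,1,-0.7,-0.6,-1.5,1,0,0,2,-1.4,-1.2,-2.4,1,0,0,3,-2.2,-1.8,-2.4,1,0,0,4,-3,-2.4,-2.4,1,0,0,5,-3.8,-3,-2.4,1,0,0,6,-4.6,-3.7,-2.4,1,0,0,7,-5.4,-4.3,-2.4,1,0,0,8,-6.2,-5,-2.4,1,0,0,9,-6.9,-5.5,-2.4,1,0,0,9.6,-7.4,-5.9,-2.4,1],
)

```text
time: 0.93
ee_pos: [0.4202, 0.2484, 0.3405]
eef_rot: [0.575, 0.818, 0.0, -0.0]
ft_force: [1.0, 0.2, 0.4]
width: 0.0868
grip_force: 0.0
```

```bash
python3 - <<'E'
from h import *
s=telemetry.read_state();print(s["time"],s["joint_positions"].round(2))
print(rel([.45,-.05,.2],tool(-18,20)))
E
```

```text
0.9333 [-0.88 -0.02  0.25  1.66  0.    1.5  -0.29]
[ 1.315 -3.857  7.469 -7.275 -1.818  3.509]
```

drive_tool(
  series=[0.1,-0.4,0.8,-0.8,-0.2,0.4,1,0.3,-0.8,1.5,-1.5,-0.4,0.7,1,0.4,-1.2,2.3,-2.2,-0.6,1,1,0.5,-1.5,3,-2.9,-0.7,1.4,1,0.7,-1.9,3.7,-3.6,-0.9,1.7,1,0.8,-2.3,4.5,-4.4,-1.1,2.1,1,0.9,-2.7,5.2,-5.1,-1.3,2.5,1,1,-3.1,6,-5.8,-1.5,2.8,1,1.2,-3.5,6.7,-6.5,-1.7,3.2,1,1.3,-3.9,7.5,-7.3,-1.8,3.5,1],
)

```text
time: 1.77
ee_pos: [0.4511, -0.0494, 0.1994]
eef_rot: [0.796, 0.579, -0.142, 0.104]
ft_force: [0.6, 0.4, -0.3]
width: 0.0871
grip_force: 0.0
```

```bash
python3 - <<'E'
from h import *
s=telemetry.read_state();print(s["joint_positions"].round(2))
T=tool(-18,45);m=np.array([.4418,-.1206,.042])
print(rel(m-.107*T[:,2],T)); print(rel(m-.007*T[:,2],T))
E
```

```text
[-0.65  0.07  0.46  1.92  0.28  1.34 -0.6 ]
[ 0.025 -4.945 -0.008  0.828  0.324  1.874]
[ 0.025 -4.945 -0.008 -0.218  0.319  4.144]
```

drive_tool(
  series=[0,-1.3,0,0.2,0.1,0.5,1,0,-2.6,0,0.4,0.2,1,1,0,-3.9,0,0.6,0.3,1.4,1,0,-4.95,0,0.83,0.32,1.87,1,0,-4.95,0,0.62,0.32,2.33,1,0,-4.95,0,0.41,0.32,2.79,1,0,-4.95,0,0.2,0.32,3.25,1,0,-4.95,0,0,0.32,3.7,1,0,-4.95,0,-0.22,0.32,4.15,1,0,-4.95,0,-0.22,0.32,4.15,1],
)

```text
time: 2.6
ee_pos: [0.4418, -0.1176, 0.0462]
eef_rot: [0.747, 0.543, -0.311, 0.225]
ft_force: [-0.6, -0.2, 0.7]
width: 0.087
grip_force: 0.0
```

```bash
python3 - <<'E'
from h import *
s=telemetry.read_state();print(s["joint_positions"].round(2))
T=tool(-18,45);m=np.array([.4418,-.1206,.042])
print(rel(m-.007*T[:,2],T))
a=camera("side");b=camera("top")
cv2.imwrite("pics/g1.png",np.hstack([cv2.resize(a[230:330,220:345,::-1],(400,320)),cv2.resize(b[190:290,270:395,::-1],(400,320))]))
E
```

```text
[-0.67  0.52  0.44  1.98  0.48  1.17 -0.84]
[-0.006  0.027 -0.003  0.024  0.022 -0.051]
```

View pics/g1.png

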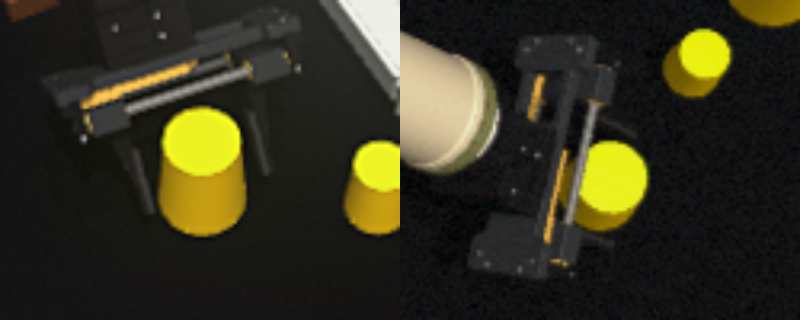

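The fingers straddle the cup in both views, centred near (200,180) in the left half. I'll close the gripper.

drive_tool(
  series=[0,0,0,0,0,0,-1,0,0,0,0,0,0,-1,0,0,0,0,0,0,-1,0,0,0,0,0,0,-1,0,0,0,0,0,0,-1,0,0,0,0,0,0,-1],
  grip_force=20,
)

```text
time: 3.2
ee_pos: [0.4449, -0.1146, 0.048]
eef_rot: [0.747, 0.544, -0.308, 0.226]
ft_force: [-0.4, 1.7, 2.0]
width: 0.0618
grip_force: 19.9
```

```bash
python3 - <<'E'
from h import *
T0=tool(-18,45)
s=telemetry.read_state()
m=s["ee_pos"]+.007*R.from_quat(s["eef_rot"]).as_matrix()[:,2]; print(m, s["width"],s["grip_force"])
# lift & shift left, then rotate by -94
T=tool(-18,-49)
off=np.array([0,0,.007])
for p,t in (([.43,-.07,.16],45),([.43,-.04,.16],0),([.43,-.03,.12],-49),([.43,-.03,.034],-49)):
    T=tool(-18,t); print(rel(np.array(p)-.007*T[:,2],T))
E
```

```text
[ 0.44336591 -0.11926382  0.04303906] 0.06178221784656946 19.878175274759542
[ 0.052 -0.019 -0.004 -1.308 -0.684 -2.828]
[ 0.051  8.981  0.017 -0.926 -0.914 -3.282]
[ 0.043 18.781  0.04  -0.103 -0.995 -2.606]
[ 0.043 18.781  0.04   1.415 -1.002 -1.083]
```

drive_tool(
  series=[0,0,0,-0.4,-0.2,-0.9,-1,0,0,0,-0.9,-0.45,-1.8,-1,0,0,0,-1.3,-0.7,-2.8,-1,0,1.3,0,-1.25,-0.72,-2.85,-1,0,2.6,0,-1.2,-0.75,-2.9,-1,0,3.9,0,-1.15,-0.8,-3,-1,0,5.2,0,-1.1,-0.83,-3.1,-1,0,6.5,0,-1,-0.87,-3.2,-1,0,7.7,0,-0.96,-0.9,-3.2,-1,0.05,9,0,-0.93,-0.91,-3.28,-1],
)

```text
time: 4.03
ee_pos: [0.4299, -0.0403, 0.1673]
eef_rot: [0.809, 0.588, 0.003, -0.002]
ft_force: [-0.8, 0.2, -1.7]
width: 0.0614
grip_force: 19.8
```

```bash
python3 - <<'E'
from h import *
s=telemetry.read_state();print(s["joint_positions"].round(2),s["width"])
for p,t in (([.43,-.03,.12],-49),([.43,-.03,.036],-49)):
    T=tool(-18,t); print(rel(np.array(p)-.007*T[:,2],T))
E
```

```text
[-0.58 -0.07  0.56  2.07  0.04  1.13 -0.35] 0.061363917494332926
[ 2.000e-03  9.721e+00  1.700e-02  1.050e-01 -7.700e-02  1.068e+00]
[ 2.000e-03  9.721e+00  1.700e-02  9.100e-02 -7.900e-02  3.168e+00]
```

drive_tool(
  series=[0,1.2,0,0,0,0.1,-1,0,2.4,0,0,0,0.2,-1,0,3.6,0,0,0,0.3,-1,0,4.9,0,0.05,-0.05,0.5,-1,0,6.1,0,0.1,-0.08,0.6,-1,0,7.3,0,0.1,-0.08,0.8,-1,0,8.5,0,0.1,-0.08,1,-1,0,9.72,0,0.1,-0.08,1.07,-1,0,9.72,0,0.1,-0.08,1.3,-1,0,9.72,0,0.1,-0.08,1.5,-1],
)

```text
time: 4.87
ee_pos: [0.4271, -0.0371, 0.1047]
eef_rot: [0.739, 0.534, 0.332, -0.243]
ft_force: [0.7, 0.1, -1.0]
width: 0.0617
grip_force: 19.8
```

```bash
python3 - <<'E'
from h import *
s=telemetry.read_state();print(s["joint_positions"].round(2),s["width"])
for p,t in (([.43,-.03,.036],-49),([.43,-.03,.030],-49)):
    T=tool(-18,t); print(rel(np.array(p)-.007*T[:,2],T))
a=camera("side");b=camera("top")
cv2.imwrite("pics/g2.png",np.hstack([cv2.resize(a[170:310,170:345,::-1],(400,320)),cv2.resize(b[190:330,220:395,::-1],(400,320))]))
E
```

```text
[-0.22  0.38  0.86  2.19 -1.09  1.38  0.96] 0.06174414226944775
[-0.013  0.088 -0.056 -1.163  0.021  1.104]
[-0.013  0.088 -0.056 -1.275  0.022  1.204]
```

View pics/g2.png

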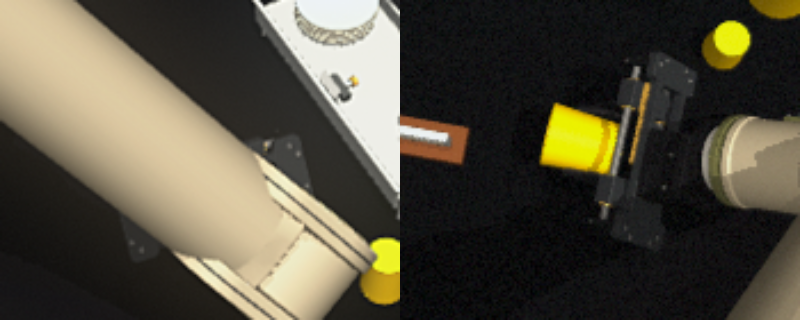

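drive_tool(
  series=[0,0.05,0,-0.3,0,0.28,-1,0,0.09,-0.05,-0.6,0,0.55,-1,0,0.09,-0.05,-0.9,0.02,0.85,-1,0,0.09,-0.05,-1.1,0.02,1.05,-1,0,0.09,-0.05,-1.18,0.02,1.12,-1,0,0.09,-0.05,-1.22,0.02,1.16,-1,0,0.09,-0.05,-1.22,0.02,1.16,-1],
)

```text
time: 5.55
ee_pos: [0.4299, -0.0333, 0.0401]
eef_rot: [0.734, 0.537, 0.337, -0.244]
ft_force: [-0.1, 0.6, -0.7]
width: 0.062
grip_force: 19.8
```

```bash
python3 - <<'E'
from h import *
s=telemetry.read_state();print(s["joint_positions"].round(2),s["width"],R.from_quat(s["eef_rot"]).as_matrix().round(3))
for p,t in (([.43,-.03,.033],-49),([.43,-.03,.030],-49)):
    T=tool(-18,t); print(rel(np.array(p)-.007*T[:,2],T))
E
```

```text
[-0.12  0.54  0.75  2.19 -1.22  1.36  1.13] 0.06204623036649993 [[ 0.197  0.952  0.233]
 [ 0.624 -0.305  0.72 ]
 [ 0.756  0.003 -0.654]]
[-0.013 -0.026  0.059 -0.083 -0.023  0.   ]
[-0.013 -0.026  0.059 -0.139 -0.023  0.05 ]
```

drive_tool(
  series=[0,0,0,-0.05,0,0.02,-1,0,0,0,-0.1,0,0.05,-1,0,0,0,-0.13,0,0.05,-1,0,0,0,-0.13,0,0.05,0.47,0,0,0,-0.13,0,0.05,0.55,0,0,0,-0.13,0,0.05,0.7,0,0,0,-0.13,0,0.05,1,0,0,0,-0.13,0,0.05,1,0,0,0,-0.13,0,0.05,1,0,0,0,-0.13,0,0.05,1],
)

```text
time: 6.38
ee_pos: [0.429, -0.0352, 0.0343]
eef_rot: [0.735, 0.536, 0.336, -0.244]
ft_force: [-0.4, -0.5, 0.2]
width: 0.0855
grip_force: 0.0
```

```bash
python3 - <<'E'
from h import *
s=telemetry.read_state();print(s["joint_positions"].round(2),s["width"])
print(rel(s["ee_pos"]+np.array([0,0,.03])-.09*R.from_quat(s["eef_rot"]).as_matrix()[:,2]))
T=tool(-18,0);print(rel(s["ee_pos"]+np.array([0,0,.12])-.0*R.from_quat(s["eef_rot"]).as_matrix()[:,2],T))
E
```

```text
[-0.1   0.55  0.74  2.19 -1.22  1.35  1.14] 0.08553750970124675
[ 0.000e+00  0.000e+00  0.000e+00  5.670e-01  2.000e-03 -2.741e+00]
[ 7.000e-03 -9.823e+00  5.200e-02  2.268e+00  7.000e-03 -1.964e+00]
```

drive_tool(
  series=[0,0,0,0,0,-0.8,1,0,0,0,0.1,0,-1.6,1,0,0,0,0.3,0,-2.4,1,0,-1.3,0,0.6,0,-2.4,1,0,-2.7,0,0.9,0,-2.4,1,0,-4.1,0,1.3,0,-2.4,1,0,-5.5,0,1.6,0,-2.3,1,0,-6.9,0,2,0,-2.2,1,0,-8.3,0,2.2,0,-2.1,1,0,-9.7,0,2.4,0,-2,1],
)

```text
time: 7.22
ee_pos: [0.4292, -0.0342, 0.1597]
eef_rot: [0.804, 0.587, 0.077, -0.061]
ft_force: [-0.3, -0.9, -1.0]
width: 0.0874
grip_force: 0.0
```

```bash
python3 - <<'E'
from h import *
s=telemetry.read_state();print(s["ee_pos"],s["joint_positions"].round(2),s["width"])
T=tool(-18,45);print(rel([.41,.06,.17],T))
T=tool(-18,20);print(rel([.40,.1,.17],T))
E
```

```text
[ 0.42919856 -0.03417219  0.15966845] [-0.66 -0.1   0.77  2.11 -0.14  1.07 -0.15] 0.08738022550397426
[ -0.066 -11.263   0.082   2.105  -1.175   0.166]
[-0.08  -6.263  0.064  2.964 -1.718  0.342]
```

drive_tool(
  series=[0,-1.25,0,0.2,-0.1,0,1,0,-2.5,0,0.4,-0.25,-0.1,1,0,-3.75,0,0.6,-0.4,-0.2,1,0,-5,0,0.8,-0.5,-0.3,1,0,-6.25,0,1.1,-0.65,-0.3,1,0,-7.5,0,1.4,-0.8,-0.3,1,0,-8.75,0,1.6,-0.9,-0.2,1,-0.05,-10,0.05,1.9,-1,0,1,-0.07,-11.26,0.08,2.1,-1.17,0.1,1],
)

```text
time: 7.97
ee_pos: [0.4094, 0.0608, 0.1711]
eef_rot: [0.746, 0.545, -0.311, 0.225]
ft_force: [-0.0, -0.0, 0.3]
width: 0.0874
grip_force: 0.0
```

```bash
python3 - <<'E'
from h import *
s=telemetry.read_state();print(s["ee_pos"],s["joint_positions"].round(2))
a=camera("side");b=camera("top")
cv2.imwrite("pics/side2.png",a[:,:,::-1]);cv2.imwrite("pics/top2.png",b[:,:,::-1])
for n,im,box in(("side",a,(225,200,300,300)),("top",b,(260,215,345,300))):
    x0,y0,x1,y1=box;q=im[y0:y1,x0:x1].astype(int); m=((q[...,0]>60)&(q[...,2]<.45*q[...,0])&(q[...,1]>.6*q[...,0])).astype(np.uint8)
    for c in cv2.findContours(m,0,1)[0]:
        if cv2.contourArea(c)>80:
            e=cv2.minAreaRect(c); B=cv2.boxPoints(e)+[x0,y0]; print(n,e,plane(n,np.array(e[0])+[x0,y0],.035).round(4),[plane(n,p,.031)[:2].round(3).tolist() for p in B])
cv2.imwrite("pics/g3.png",np.hstack([cv2.resize(a[170:310,190:365,::-1],(400,320)),cv2.resize(b[190:330,220:395,::-1],(400,320))]))
E
```

```text
[0.40940083 0.0607532  0.17114674] [-0.95  0.36  0.4   1.84  0.35  1.59 -0.95]
side ((34.35520553588867, 59.3054313659668), (41.1914176940918, 26.921875), 64.65382385253906) [ 0.4418 -0.03    0.035 ] [[0.426, 0.037], [0.496, 0.027], [0.46, -0.09], [0.394, -0.078]]
top ((38.949440002441406, 35.71910095214844), (32.60462951660156, 25.708938598632812), 12.994616508483887) [ 0.4391 -0.0292  0.035 ] [[0.42, 0.021], [0.485, 0.001], [0.459, -0.081], [0.395, -0.059]]
```

View pics/g3.png

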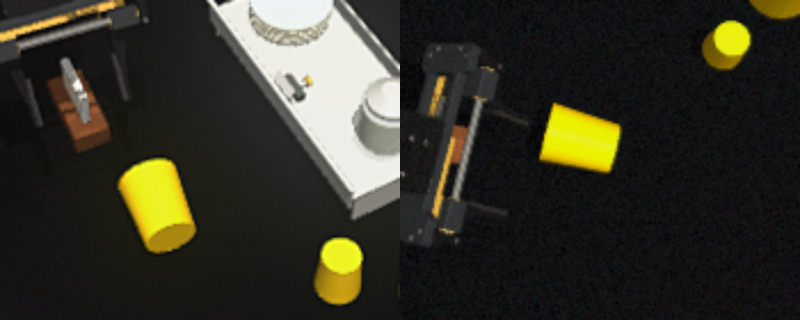

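The cup lies on its side with its mouth to the left, centred at about (155,205) on the left and (580,138) on the right, and it has rolled about 8 mm. I'll re-grip there.

```bash
python3 - <<'E'
from h import *
T=tool(-18,45);m=np.array([.4395,-.0290,.032])
for d in (.1,.011): print(rel(m-d*T[:,2],T))
E
```

```text
[0.012 0.093 0.145 1.034 1.474 1.27 ]
[0.012 0.093 0.145 1.052 1.472 3.495]
```

drive_tool(
  series=[0,0.05,0.1,0.5,0.7,0.6,1,0,0.1,0.15,1.04,1.4,1.2,1,0,0.1,0.15,1.04,1.47,1.4,1,0,0.1,0.15,1.04,1.47,1.9,1,0,0.1,0.15,1.04,1.47,2.4,1,0,0.1,0.15,1.05,1.47,2.9,1,0,0.1,0.15,1.05,1.47,3.3,1,0,0.1,0.15,1.05,1.47,3.5,1,0,0.1,0.15,1.05,1.47,3.5,1],
)

```text
time: 8.82
ee_pos: [0.4422, -0.026, 0.0422]
eef_rot: [0.752, 0.54, -0.306, 0.223]
ft_force: [0.0, 0.1, 0.1]
width: 0.0872
grip_force: 0.0
```

drive_tool(
  series=[0,0,0,0,0,0,-1,0,0,0,0,0,0,-1,0,0,0,0,0,0,-1,0,0,0,0,0,0,-1,0,0,0,0,0,0,-1,0,0,0,0,0,0,-1],
  grip_force=20,
)

```text
time: 9.32
ee_pos: [0.4436, -0.0239, 0.0425]
eef_rot: [0.751, 0.541, -0.305, 0.223]
ft_force: [-1.0, 2.1, 2.6]
width: 0.0636
grip_force: 19.9
```

```bash
python3 - <<'E'
from h import *
s=telemetry.read_state();print(s["joint_positions"].round(2))
g=lambda p,t:rel(np.array(p)-.011*tool(-18,t)[:,2],tool(-18,t))
print(g([.44,-.05,.15],45),g([.437,-.08,.15],0),sep="\n")
E
```

```text
[-0.81  0.57  0.43  1.91  0.36  1.26 -0.91]
[-0.007 -0.123 -0.095 -2.34   0.134 -1.742]
[ 0.031  8.877 -0.092 -3.06   0.3   -1.148]
```

drive_tool(
  series=[0,0,0,-0.8,0,-0.6,-1,0,0,0,-1.6,0.1,-1.2,-1,0,0,0,-2.3,0.1,-1.7,-1,0,1.3,0,-2.4,0.15,-1.7,-1,0,2.6,0,-2.5,0.2,-1.6,-1,0,3.9,0,-2.6,0.2,-1.5,-1,0,5.2,0,-2.7,0.2,-1.4,-1,0,6.5,0,-2.8,0.25,-1.3,-1,0,7.7,0,-2.9,0.3,-1.2,-1,0,8.9,-0.1,-3.06,0.3,-1.15,-1],
)

```text
time: 10.15
ee_pos: [0.4368, -0.0808, 0.1613]
eef_rot: [0.809, 0.588, 0.004, -0.0]
ft_force: [0.1, -0.3, -1.4]
width: 0.0633
grip_force: 19.9
```

```bash
python3 - <<'E'
from h import *
s=telemetry.read_state();print(s["joint_positions"].round(2),s["width"])
g=lambda p,t:rel(np.array(p)-.011*tool(-18,t)[:,2],tool(-18,t))
print(g([.437,-.11,.12],-41),g([.437,-.11,.10],-41),sep="\n")
E
```

```text
[-0.56 -0.04  0.64  2.05  0.02  1.11 -0.24] 0.06331228713906714
[ 0.042  8.117  0.025 -0.879  0.225  0.82 ]
[ 0.042  8.117  0.025 -0.882  0.223  1.32 ]
```

drive_tool(
  series=[0,1.2,0,-0.1,0,0.1,-1,0,2.4,0,-0.3,0.05,0.2,-1,0,3.6,0,-0.4,0.1,0.4,-1,0,4.8,0,-0.5,0.15,0.5,-1,0,6,0,-0.7,0.2,0.6,-1,0,7.1,0,-0.8,0.22,0.8,-1,0,8.1,0,-0.88,0.22,1,-1,0,8.1,0,-0.88,0.22,1.3,-1,0,8.1,0,-0.88,0.22,1.3,-1],
)

```text
time: 10.9
ee_pos: [0.4326, -0.1176, 0.106]
eef_rot: [0.76, 0.55, 0.279, -0.204]
ft_force: [-0.1, 0.6, -1.4]
width: 0.0627
grip_force: 19.9
```

```bash
python3 - <<'E'
from h import *
s=telemetry.read_state();print(s["joint_positions"].round(2),s["width"])
g=lambda p,t:rel(np.array(p)-.011*tool(-18,t)[:,2],tool(-18,t))
print(g([.437,-.11,.06],-41))
a=camera("side");b=camera("top")
cv2.imwrite("pics/g4.png",np.hstack([cv2.resize(a[200:340,220:395,::-1],(400,320)),cv2.resize(b[190:330,250:425,::-1],(400,320))]))
E
```

```text
[-0.11  0.38  0.84  2.07 -0.94  1.36  0.9 ] 0.0627301031461658
[-0.014  0.102 -0.043 -0.585  0.05   0.74 ]
```

View pics/g4.png

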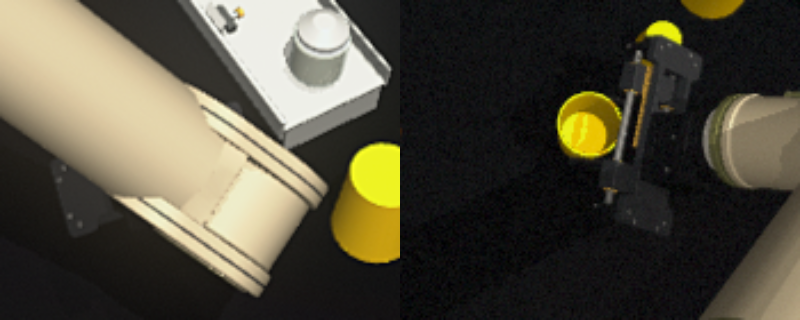

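The top view shows the cup mouth-up in the gripper at (590,125). I'll lower it straight down.

drive_tool(
  series=[0,0.03,0,-0.18,0,0.21,-1,0,0.06,0,-0.36,0,0.42,-1,0,0.1,-0.04,-0.53,0.02,0.62,-1,0,0.1,-0.04,-0.66,0.02,0.76,-1,0,0.1,-0.04,-0.72,0.02,0.83,-1,0,0.1,-0.04,-0.72,0.02,0.83,-1,0,0.1,-0.04,-0.72,0.02,0.83,-1],
)

```text
time: 11.58
ee_pos: [0.4354, -0.117, 0.0655]
eef_rot: [0.756, 0.553, 0.285, -0.205]
ft_force: [0.4, -0.8, -1.5]
width: 0.0635
grip_force: 19.9
```

drive_tool(
  series=[0,0,0,-0.03,0,0.035,-1,0,0,0,-0.03,0,0.035,-1,0,0,0,-0.03,0,0.035,-1],
)

```text
time: 11.83
ee_pos: [0.4352, -0.1172, 0.0633]
eef_rot: [0.756, 0.552, 0.285, -0.205]
ft_force: [0.3, -0.4, -1.1]
width: 0.0636
grip_force: 19.9
```

drive_tool(
  series=[0,0,0,-0.03,0,0.035,-1,0,0,0,-0.03,0,0.035,-1,0,0,0,-0.03,0,0.035,-1],
)

```text
time: 12.08
ee_pos: [0.4351, -0.1171, 0.0611]
eef_rot: [0.756, 0.552, 0.285, -0.205]
ft_force: [-1.2, -0.6, -0.9]
width: 0.0638
grip_force: 19.9
```

```bash
python3 - <<'E'
from h import *
b=camera("top")
s=telemetry.read_state();print(s["ee_pos"],s["ft_force"],s["joint_positions"].round(2),s["width"])
q=b[210:290,300:365].astype(int); m=((q[...,0]>60)&(q[...,2]<.45*q[...,0])&(q[...,1]>.6*q[...,0])).astype(np.uint8)
c=max(cv2.findContours(m,0,1)[0],key=cv2.contourArea);print(cv2.boundingRect(c))
E
```

```text
[ 0.43507359 -0.11711899  0.06113948] [-0.32665188  0.01727574 -0.75610199] [-0.06  0.49  0.79  2.08 -1.03  1.33  1.02] 0.06327177198548518
(17, 23, 27, 28)
```

drive_tool(
  series=[0,0,0,-0.03,0,0.035,-1,0,0,0,-0.03,0,0.035,-1,0,0,0,-0.03,0,0.035,-1],
)

```text
time: 12.38
ee_pos: [0.435, -0.1171, 0.0592]
eef_rot: [0.756, 0.552, 0.285, -0.205]
ft_force: [-0.0, 0.1, -0.9]
width: 0.0635
grip_force: 19.9
```

drive_tool(
  series=[0,0,0,-0.03,0,0.035,-1,0,0,0,-0.03,0,0.035,-1,0,0,0,-0.03,0,0.035,-1],
)

```text
time: 12.63
ee_pos: [0.4351, -0.1171, 0.0574]
eef_rot: [0.756, 0.552, 0.285, -0.205]
ft_force: [0.2, -0.3, -1.8]
width: 0.0636
grip_force: 19.9
```

drive_tool(
  series=[0,0,0,-0.03,0,0.035,-1,0,0,0,-0.03,0,0.035,-1,0,0,0,-0.03,0,0.035,-1],
)

```text
time: 12.88
ee_pos: [0.4351, -0.1171, 0.0555]
eef_rot: [0.756, 0.552, 0.285, -0.205]
ft_force: [0.8, -0.3, -1.1]
width: 0.0635
grip_force: 19.9
```

drive_tool(
  series=[0,0,0,-0.03,0,0.035,-1,0,0,0,-0.03,0,0.035,-1,0,0,0,-0.03,0,0.035,-1],
)

```text
time: 13.13
ee_pos: [0.4351, -0.117, 0.0537]
eef_rot: [0.756, 0.552, 0.285, -0.205]
ft_force: [-0.3, 0.4, -1.8]
width: 0.0635
grip_force: 19.9
```

drive_tool(
  series=[0,0,0,-0.03,0,0.035,-1,0,0,0,-0.03,0,0.035,-1,0,0,0,-0.03,0,0.035,-1],
)

```text
time: 13.38
ee_pos: [0.4351, -0.117, 0.0519]
eef_rot: [0.756, 0.552, 0.285, -0.205]
ft_force: [-0.3, -0.3, -1.3]
width: 0.0636
grip_force: 19.9
```

```bash
python3 - <<'E'
from h import *
b=camera("top")
s=telemetry.read_state();print(s["ee_pos"],s["ft_force"],s["width"])
cv2.imwrite("pics/g5.png",cv2.resize(b[205:285,295:395,::-1],(800,600)))
E
```

```text
[ 0.43515542 -0.11704544  0.05192056] [-0.09679557  0.03144063 -2.11092045] 0.06370335343843869
```

View pics/g5.png

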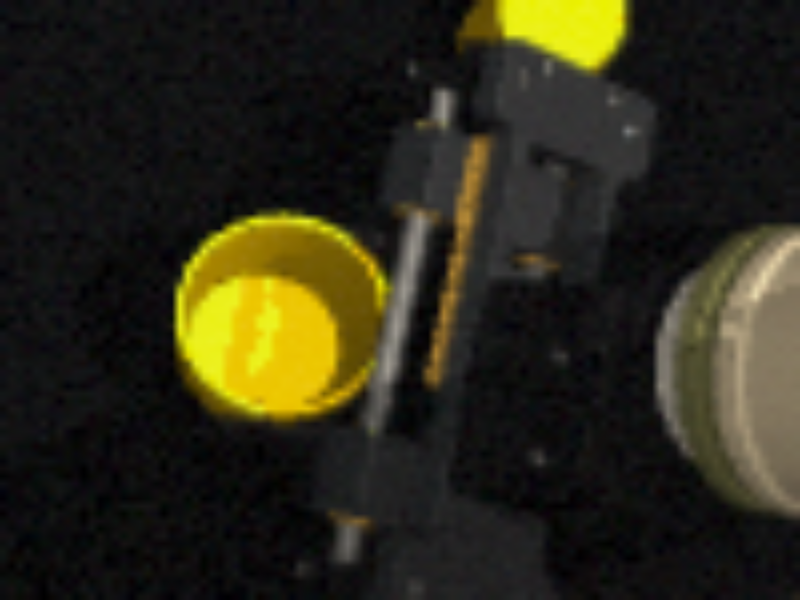

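```bash
python3 - <<'E'
from h import *
s=telemetry.read_state();M=R.from_quat(s["eef_rot"]).as_matrix();print(s["ee_pos"]+.011*M[:,2],M[:,1])
for z in (.075,.08,.085,.09,.095): print(z,plane("top",(330,246.6),z))
E
```

```text
[ 0.43739601 -0.11017337  0.04362874] [ 0.95215728 -0.30558189  0.00402895]
0.075 [ 0.43851273 -0.10600263  0.075     ]
0.08 [ 0.43786496 -0.10535985  0.08      ]
0.085 [ 0.43721719 -0.10471707  0.085     ]
0.09 [ 0.43656941 -0.10407428  0.09      ]
0.095 [ 0.43592164 -0.1034315   0.095     ]
```

drive_tool(
  series=[0,0,0,-0.03,0,0.035,-1,0,0,0,-0.03,0,0.035,-1,0,0,0,-0.03,0,0.035,-1],
)

```text
time: 13.68
ee_pos: [0.4351, -0.117, 0.05]
eef_rot: [0.756, 0.552, 0.285, -0.205]
ft_force: [0.3, -0.7, -0.8]
width: 0.0637
grip_force: 19.9
```

drive_tool(
  series=[0,0,0,-0.03,0,0.035,-1,0,0,0,-0.03,0,0.035,-1,0,0,0,-0.03,0,0.035,-1],
)

```text
time: 13.93
ee_pos: [0.4351, -0.117, 0.0482]
eef_rot: [0.756, 0.552, 0.285, -0.205]
ft_force: [-0.1, 0.0, -1.2]
width: 0.0634
grip_force: 19.9
```

drive_tool(
  series=[0,0,0,-0.03,0,0.035,-1,0,0,0,-0.03,0,0.035,-1,0,0,0,-0.03,0,0.035,-1],
)

```text
time: 14.18
ee_pos: [0.4353, -0.1174, 0.047]
eef_rot: [0.756, 0.552, 0.285, -0.205]
ft_force: [-2.4, -1.5, 6.5]
width: 0.0634
grip_force: 19.8
```

drive_tool(
  series=[0,0,0,-0.03,0,0.035,-1,0,0,0,-0.03,0,0.035,-1,0,0,0,-0.03,0,0.035,-1],
)

```text
time: 14.43
ee_pos: [0.4352, -0.1175, 0.0459]
eef_rot: [0.756, 0.552, 0.286, -0.205]
ft_force: [-7.1, -3.9, 16.1]
width: 0.0633
grip_force: 19.6
```

drive_tool(
  series=[0,0,0,-0.03,0,0.035,-1,0,0,0,-0.03,0,0.035,-1,0,0,0,-0.03,0,0.035,-1],
)

```text
time: 14.68
ee_pos: [0.4352, -0.1175, 0.0444]
eef_rot: [0.756, 0.552, 0.286, -0.205]
ft_force: [-8.5, -4.1, 19.6]
width: 0.063
grip_force: 19.5
```

drive_tool(
  series=[0,0,0,0.03,0,-0.035,-1,0,0,0,0.03,0,-0.035,-1,0,0,0,0.03,0,-0.035,-1],
)

```text
time: 14.93
ee_pos: [0.4354, -0.1171, 0.0446]
eef_rot: [0.756, 0.552, 0.285, -0.205]
ft_force: [-0.8, -2.4, 1.8]
width: 0.063
grip_force: 19.9
```

drive_tool(
  series=[0,0,0,0,0,0,0.48,0,0,0,0,0,0,0.52,0,0,0,0,0,0,0.6,0,0,0,0,0,0,0.8,0,0,0,0,0,0,1,0,0,0,0,0,0,1,0,0,0,0,0,0,1,0,0,0,0,0,0,1],
)

```text
time: 15.6
ee_pos: [0.4352, -0.117, 0.0446]
eef_rot: [0.756, 0.552, 0.285, -0.205]
ft_force: [0.8, 1.2, 0.1]
width: 0.0858
grip_force: 0.0
```

drive_tool(
  series=[0,0,0,0,0,-0.4,1,0,0,0,0,0,-0.9,1,0,0,0,0,0,-1.5,1,0,0,0,0.2,0,-2.2,1,0,-1.3,0,0.6,0,-2.6,1,0,-2.6,0,1,0,-2.8,1,0,-4,0,1.5,0,-2.9,1,0,-5.4,0,2,0,-2.9,1,0,-6.8,0,2.4,0,-2.9,1,0,-8,0,2.6,0,-2.9,1],
)

```text
time: 16.43
ee_pos: [0.4351, -0.1157, 0.2007]
eef_rot: [0.806, 0.588, 0.053, -0.039]
ft_force: [0.3, 0.3, -1.5]
width: 0.0876
grip_force: 0.0
```

```bash
python3 - <<'E'
from h import *
a=camera("side");b=camera("top")
s=telemetry.read_state();print(s["ee_pos"],s["joint_positions"].round(2))
cv2.imwrite("pics/side6.png",a[:,:,::-1]);cv2.imwrite("pics/top6.png",b[:,:,::-1])
cv2.imwrite("pics/g6.png",np.hstack([cv2.resize(a[200:340,220:395,::-1],(400,320)),cv2.resize(b[190:330,250:425,::-1],(400,320))]))
E
```

```text
[ 0.43671994 -0.1114327   0.20121705] [-0.61 -0.09  0.83  2.   -0.07  1.2  -0.06]
```

View pics/g6.png

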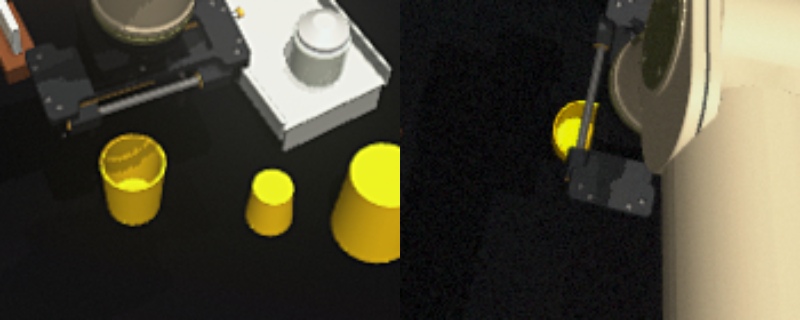

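The cup stands mouth-up at (133,180) in the side view, released and clear. Next I'll locate the holder and the lip numerically from the first images.

```bash
python3 - <<'E'
from h import *
P={};
for n,box,th in(("side",(214,193,232,216),215),("top",(213,241,243,254),222)):
    s=cv2.imread(f"pics/{n}0.png").astype(int);x0,y0,x1,y1=box;m=(s[y0:y1,x0:x1].min(2)>th).astype(np.uint8)
    ys,xs=np.nonzero(m);c=np.array([xs.mean()+x0,ys.mean()+y0])
    (vx,vy,_,_)=cv2.fitLine(np.c_[xs,ys].astype(np.float32),cv2.DIST_L2,0,.01,.01).ravel()
    t=(xs+x0-c[0])*vx+(ys+y0-c[1])*vy; e=[c+t.min()*np.array([vx,vy]),c+t.max()*np.array([vx,vy])]
    P[n]=(c,e); a,b=plane(n,e[0],.074),plane(n,e[1],.074); d=a-b
    print(n,m.sum(),c,plane(n,c,.074).round(4),"len",np.linalg.norm(d).round(4),"yaw",np.degrees(np.arctan2(-d[0],d[1])).round(1))
print("tri",tri(P["side"][0],P["top"][0]))
# lip: fit edge points. brightness dark->bright going across the lip from robot side, in each image
for n,(a,b) in {"side":((281,168.3),(344.2,255.3)),"top":((225.7,172.5),(345.2,185))}.items():
    im=cv2.imread(f"pics/{n}0.png").min(2).astype(float);a,b=np.array(a),np.array(b);u=(b-a)/np.linalg.norm(b-a);nv=np.array([-u[1],u[0]])
    prof=[]
    for k in (.1,.2,.3,.4,.6,.7,.8,.9):
        p=a+k*(b-a); w=np.arange(-6,7,1.); q=(p+w[:,None]*nv).astype(np.float32)
        prof.append(cv2.remap(im.astype(np.float32),q[None,:,0],q[None,:,1],1)[0].round())
    print(n,nv); print(np.array(prof).astype(int))
E
```

```text
side 58 [221.9137931  203.86206897] [0.4572 0.1483 0.074 ] len 0.0616 yaw -14.2
top 77 [227.83116883 247.50649351] [0.456  0.1508 0.074 ] len 0.0616 yaw -14.4
tri (array([0.45736536, 0.15078143, 0.07115345]), np.float64(0.0010473802588268262))
side [-0.80905768  0.58772925]
[[230 230 231 231 231 233 239 172  87  80  91  76  42]
 [233 231 230 231 230 232 230 164  77  84  90  76  44]
 [231 230 231 232 228 226 233 139  86  85  89  74  38]
 [230 230 231 231 220 227 225 133  81  87  93  74  42]
 [232 232 232 233 230 239 213 111  82  88  92  75  40]
 [232 232 232 233 232 240 198 105  80  88  89  65  38]
 [232 232 233 233 229 234 184  95  82  87  91  67  37]
 [232 232 233 228 225 234 170  84  82  87  90  70  33]]
top [-0.1040349   0.99457365]
[[235 235 235 235 228 227 223 127  78  68  36  10  13]
 [236 235 236 235 236 209 233 112  74  76  37   6  14]
 [236 236 236 236 229 216 213 133  82  69  39  10  10]
 [235 236 236 235 222 222 222 156  88  70  43  14   7]
 [236 235 235 235 235 214 235 128  81  77  37  10   9]
 [235 235 235 235 228 210 217 151  84  75  53  16   9]
 [235 236 236 235 225 222 226 157  83  72  48  15   9]
 [236 235 236 236 235 213 225 142  87  76  44  17  14]]
```

```bash
python3 - <<'E'
from h import *
L={}
for n,(a,b) in {"side":((281,168.3),(344.2,255.3)),"top":((225.7,172.5),(345.2,185))}.items():
    im=cv2.imread(f"pics/{n}0.png").min(2).astype(np.float32);a,b=np.array(a),np.array(b);u=(b-a)/np.linalg.norm(b-a);nv=np.array([-u[1],u[0]])
    pts=[]
    for k in np.linspace(.06,.94,60):
        w=np.arange(-1,4,.1);q=(a+k*(b-a)+w[:,None]*nv).astype(np.float32);v=cv2.remap(im,q[None,:,0],q[None,:,1],1)[0]
        pts.append(plane(n,q[np.argmax(v<155)],.07)[:2])
    pts=np.array(pts,np.float32); vx,vy,x,y=cv2.fitLine(pts,cv2.DIST_HUBER,0,.01,.01).ravel()
    # extent along the lip: bright run ends
    w=np.arange(-12,np.linalg.norm(b-a)+12,.1);q=(a+w[:,None]*u-0.3*nv).astype(np.float32);v=cv2.remap(im,q[None,:,0],q[None,:,1],1)[0];on=q[v>150]
    e=[plane(n,on[0],.07)[:2],plane(n,on[-1],.07)[:2]]; mid=(e[0]+e[1])/2
    print(n,"yaw",np.degrees(np.arctan2(-vx*np.sign(vy),abs(vy))).round(2),"x at y=0:",(x-y*vx/vy).round(4),"ends",np.round(e,4).tolist(),"len",np.linalg.norm(e[0]-e[1]).round(4),"mid",mid.round(4))
print("leaf top", plane("top",(284.4,172),.075))
s=telemetry.read_state();print(rel([.4565,.1495,.12],tool(-14.3)), rel([.4565,.1495,.16],tool(-14.3)))
E
```

```text
side yaw -10.74 x at y=0: 0.627 ends [[0.6612, 0.153], [0.5949, -0.1748]] len 0.3345 mid [ 0.628  -0.0109]
top yaw -10.78 x at y=0: 0.6258 ends [[0.658, 0.1544], [0.5987, -0.1622]] len 0.3222 mid [ 0.6284 -0.0039]
leaf top [ 0.64384591 -0.00681112  0.075     ]
[ 0.031 -1.502 -0.599  6.055 -1.466  2.847] [ 0.031 -1.502 -0.599  6.186 -1.467  1.856]
```

drive_tool(
  series=[0,-0.2,0,0.6,-0.2,0.2,1,0,-0.4,0,1.3,-0.3,0.4,1,0,-0.6,0,2,-0.5,0.6,1,0,-0.7,-0.2,2.7,-0.6,0.8,1,0,-0.9,-0.3,3.4,-0.8,1,1,0,-1.1,-0.4,4.1,-1,1.2,1,0,-1.2,-0.5,4.8,-1.1,1.4,1,0,-1.4,-0.6,5.5,-1.3,1.6,1,0,-1.5,-0.6,6,-1.4,1.8,1,0.03,-1.5,-0.6,6.19,-1.47,1.86,1],
)

```text
time: 17.37
ee_pos: [0.4549, 0.1485, 0.1571]
eef_rot: [0.79, 0.613, -0.001, -0.003]
ft_force: [0.1, -0.4, -0.2]
width: 0.0869
grip_force: 0.0
```

```bash
python3 - <<'E'
from h import *
s=telemetry.read_state();print(s["ee_pos"],s["joint_positions"].round(2));print(rel([.4568,.1498,.1],tool(-14.3)), rel([.4568,.1498,.056],tool(-14.3)))
E
```

```text
[0.45494656 0.14851877 0.15709363] [-0.88  0.08  0.5   1.97 -0.05  1.11 -0.61]
[-0.076 -0.022 -0.027  0.04   0.046  1.427] [-0.076 -0.022 -0.027  0.038  0.054  2.527]
```

drive_tool(
  series=[0,0,0,0.04,0.05,0.5,1,-0.08,0,0,0.04,0.05,1,1,-0.08,0,0,0.04,0.05,1.4,1,-0.08,0,0,0.04,0.05,1.7,1,-0.08,0,0,0.04,0.05,2,1,-0.08,0,0,0.04,0.05,2.3,1,-0.08,0,0,0.04,0.05,2.5,1,-0.08,0,0,0.04,0.05,2.5,1],
)

```text
time: 18.03
ee_pos: [0.4567, 0.1455, 0.0569]
eef_rot: [0.792, 0.611, 0.0, -0.0]
ft_force: [0.2, -0.5, 0.5]
width: 0.0872
grip_force: 0.0
```

```bash
python3 - <<'E'
from h import *
s=telemetry.read_state();print(s["ee_pos"]);print(rel([.4568,.1498,.056],tool(-14.3)))
E
```

```text
[0.45674828 0.14551474 0.05692352]
[ 0.004 -0.008 -0.088  0.104 -0.026  0.023]
```

drive_tool(
  series=[0,0,-0.09,0.1,-0.02,0.02,1,0,0,-0.09,0.1,-0.02,0.02,0.2,0,0,-0.09,0.1,-0.02,0.02,-0.4,0,0,-0.09,0.1,-0.02,0.02,-1,0,0,-0.09,0.1,-0.02,0.02,-1,0,0,-0.09,0.1,-0.02,0.02,-1,0,0,-0.09,0.1,-0.02,0.02,-1,0,0,-0.09,0.1,-0.02,0.02,-1,0,0,-0.09,0.1,-0.02,0.02,-1,0,0,-0.09,0.1,-0.02,0.02,-1],
  grip_force=25,
)

```text
time: 18.87
ee_pos: [0.4579, 0.1511, 0.0577]
eef_rot: [0.789, 0.614, 0.002, 0.0]
ft_force: [0.6, -0.1, -0.4]
width: 0.0352
grip_force: 0.0
```

drive_tool(
  series=[0,0,0,0,0,0,-1,0,0,0,0,0,0,-1,0,0,0,0,0,0,-1],
  grip_force=50,
)

```text
time: 19.12
ee_pos: [0.4579, 0.1511, 0.0577]
eef_rot: [0.789, 0.614, 0.002, 0.0]
ft_force: [0.3, -0.2, -0.2]
width: 0.0149
grip_force: 0.0
```

```bash
python3 - <<'E'
from h import *
s=telemetry.read_state();print(s["ee_pos"],s["ft_force"],s["torque"],s["width"],R.from_quat(s["eef_rot"]).as_matrix().round(3))
for z in (.11,.165): print(rel([s["ee_pos"][0],s["ee_pos"][1],z],tool(-14.3)))
print(rel([.6324,-.006,.165],tool(-10.75)))
E
```

```text
[0.457913   0.15109485 0.05766778] [ 0.28868233 -0.15667738 -0.16444839] [-0.08845803  0.08469307 -0.04892456] 0.014904815985946018 [[ 0.246  0.969  0.003]
 [ 0.969 -0.246  0.002]
 [ 0.003  0.003 -1.   ]]
[ 0.031 -0.03   0.017  0.003  0.003 -1.308]
[ 0.031 -0.03   0.017  0.007  0.007 -2.683]
[ 0.031 -0.029 -0.693 -2.729  5.2   -2.677]
```

drive_tool(
  series=[0,0,0,0,0,0,-1,0,0,0,0,0,0,-1,0,0,0,0,0,0,-1,0,0,0,0,0,0,-1],
)

```text
time: 19.45
ee_pos: [0.4579, 0.1511, 0.0576]
eef_rot: [0.789, 0.614, 0.002, 0.0]
ft_force: [-0.6, 0.2, -0.2]
width: 0.0098
grip_force: 50.0
```

```bash
python3 - <<'E'
from h import *
s=telemetry.read_state();print(s["ee_pos"],s["ft_force"],s["torque"],s["width"],R.from_quat(s["eef_rot"]).as_matrix().round(3))
E
```

```text
[0.45785705 0.15111622 0.05763731] [-0.60739804  0.24350485 -0.22326946] [-0.09533536  0.14985699  0.03648166] 0.009794293684770389 [[ 0.246  0.969  0.003]
 [ 0.969 -0.246  0.002]
 [ 0.003  0.003 -1.   ]]
```

drive_tool(
  series=[0,0,0,0,0,-0.5,-1,0,0,0,0,0,-1.2,-1,0,0,0,0,0,-2,-1,0,0,-0.1,-0.4,0.8,-2.7,-1,0,0,-0.2,-0.8,1.6,-2.7,-1,0,0,-0.35,-1.2,2.4,-2.7,-1,0,0,-0.5,-1.7,3.2,-2.7,-1,0,0,-0.6,-2.1,4,-2.7,-1,0,0,-0.7,-2.4,4.6,-2.7,-1,0,0,-0.7,-2.5,4.7,-2.7,-1],
)

```text
time: 20.28
ee_pos: [0.6175, 0.0035, 0.1656]
eef_rot: [0.771, 0.637, 0.001, 0.002]
ft_force: [-0.8, -0.5, -0.9]
width: 0.0097
grip_force: 50.0
```

```bash
python3 - <<'E'
from h import *
a=camera("side");b=camera("top")
s=telemetry.read_state();print(s["ee_pos"],s["ft_force"],s["width"],s["joint_positions"].round(2));print(rel([.6324,-.006,.155],tool(-10.75)))
cv2.imwrite("pics/side7.png",a[:,:,::-1]);cv2.imwrite("pics/top7.png",b[:,:,::-1])
E
```

```text
[0.61544336 0.00603476 0.16536693] [-0.80860189  0.1045737  -0.25972709] 0.009629143837466795 [-0.56  0.41  0.61  1.62 -0.25  1.19 -0.09]
[ 0.027 -0.011 -0.025 -0.216  0.472  0.26 ]
```

drive_tool(
  series=[0,0,0,-0.1,0.23,0.2,-1,0,0,0,-0.2,0.47,0.4,-1,0,0,0,-0.21,0.47,0.6,-1,0,0,0,-0.21,0.47,0.75,-1,0,0,0,-0.21,0.47,0.85,-1,0,0,0,-0.21,0.47,0.85,-1],
)

```text
time: 20.88
ee_pos: [0.6312, -0.0028, 0.131]
eef_rot: [0.77, 0.638, 0.001, -0.0]
ft_force: [0.6, 0.4, -1.2]
width: 0.0096
grip_force: 50.0
```

```bash
python3 - <<'E'
from h import *
a=camera("side");b=camera("top")
s=telemetry.read_state();print(s["ee_pos"],s["ft_force"],s["width"]);print(rel([.6324,-.006,.13],tool(-10.75)))
cv2.imwrite("pics/side8.png",a[:,:,::-1]);cv2.imwrite("pics/top8.png",b[:,:,::-1])
cv2.imwrite("pics/g8.png",np.hstack([cv2.resize(a[145:245,260:385,::-1],(400,320),interpolation=2),cv2.resize(b[120:220,225:350,::-1],(400,320),interpolation=2)]))
p=s["ee_pos"];f=p+[0,0,-.0517];ys=R.from_quat(s["eef_rot"]).as_matrix()[:,0]
for n in("side","top"):
    o=np.array([260,145] if n=="side" else [225,120]); print(n,"foot ends",[((proj(n,f+k*ys)-o)*3.2).round(0).tolist() for k in(-.018,.018)],"lip mid",((proj(n,[.6255,-.005,.07])-o)*3.2).round(0))
E
```

```text
[ 0.63197376 -0.00317723  0.13213813] [ 0.19635631  0.28892697 -0.72989324] 0.009604080505582816
[ 0.031 -0.033  0.015 -0.068  0.023  0.053]
side foot ends [[172.0, 204.0], [150.0, 174.0]] lip mid [156. 202.]
top foot ends [[209.0, 181.0], [165.0, 176.0]] lip mid [190. 190.]
```

View pics/g8.png

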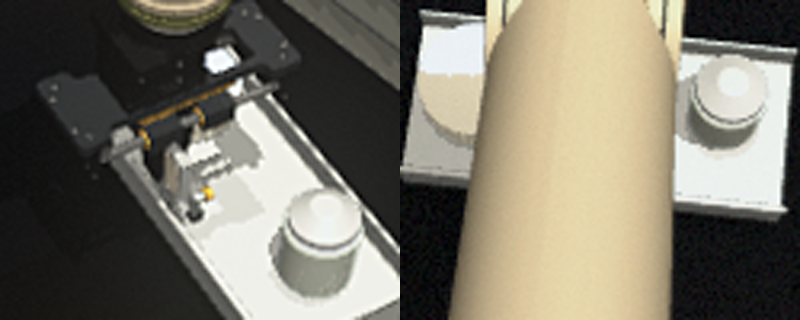

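The side view shows the holder hanging right over the clip at (185,190), with the screw at (208,192). I'll descend while watching the force.

drive_tool(
  series=[0,0,0,-0.07,0.02,0.05,-1,0,0,0,-0.07,0.02,0.12,-1,0,0,0,-0.07,0.02,0.2,-1,0,0,0,-0.07,0.02,0.2,-1],
)

```text
time: 21.32
ee_pos: [0.6322, -0.0068, 0.1233]
eef_rot: [0.77, 0.638, 0.002, 0.0]
ft_force: [0.0, 0.2, -0.4]
width: 0.0096
grip_force: 50.0
```

drive_tool(
  series=[0,0,0,0,0,0.04,-1,0,0,0,0,0,0.08,-1,0,0,0,0,0,0.12,-1,0,0,0,0,0,0.12,-1],
)

```text
time: 21.65
ee_pos: [0.6333, -0.0068, 0.1194]
eef_rot: [0.77, 0.638, 0.002, 0.001]
ft_force: [2.4, 0.2, -1.4]
width: 0.0097
grip_force: 50.0
```

```bash
python3 - <<'E'
from h import *
s=telemetry.read_state();print(s["ee_pos"],s["ft_force"],s["torque"],s["width"]);print(rel([.6324,-.006,.115],tool(-10.75)))
E
```

```text
[ 0.63325444 -0.00684714  0.11939858] [ 2.3711054   0.19775561 -1.38094971] [-0.12967246 -0.66837847 -0.01351062] 0.00972248309425599
[ 0.051 -0.03   0.007  0.017 -0.025  0.11 ]
```

drive_tool(
  series=[0,0,0,0,0.02,0.04,-1,0,0,0,0,0.02,0.08,-1,0,0,0,0,0.02,0.1,-1,0,0,0,0,0.02,0.1,-1],
)

```text
time: 21.98
ee_pos: [0.6344, -0.0071, 0.1156]
eef_rot: [0.77, 0.638, 0.003, 0.001]
ft_force: [6.6, -1.1, 2.4]
width: 0.0098
grip_force: 50.0
```

drive_tool(
  series=[0,0,0,0,0,0.04,-1,0,0,0,0,0,0.08,-1,0,0,0,0,0,0.1,-1,0,0,0,0,0,0.1,-1],
)

```text
time: 22.32
ee_pos: [0.6344, -0.0071, 0.1116]
eef_rot: [0.77, 0.638, 0.003, 0.001]
ft_force: [6.4, -2.4, 2.1]
width: 0.0097
grip_force: 50.0
```

```bash
python3 - <<'E'
from h import *
s=telemetry.read_state();print(s["ee_pos"],s["ft_force"],s["torque"],s["width"]);print(rel([.6324,-.006,.115],tool(-10.75)))
E
```

```text
[ 0.63439584 -0.00707354  0.11158916] [ 6.40353112 -2.41979262  2.12752879] [-0.35876256 -1.66338686 -0.02260603] 0.009685628936767424
[ 0.06  -0.031  0.006  0.017 -0.054 -0.086]
```

drive_tool(
  series=[0,0,0,0,0.03,0.03,-1,0,0,0,0,0.03,0.06,-1,0,0,0,0,0.03,0.1,-1,0,0,0,0,0.03,0.1,-1],
)

```text
time: 22.65
ee_pos: [0.6346, -0.0071, 0.1067]
eef_rot: [0.77, 0.638, 0.002, 0.0]
ft_force: [4.6, -0.5, -0.2]
width: 0.0095
grip_force: 50.0
```

drive_tool(
  series=[0,0,0,0,0,0.03,-1,0,0,0,0,0,0.06,-1,0,0,0,0,0,0.08,-1,0,0,0,0,0,0.08,-1],
)

```text
time: 22.98
ee_pos: [0.6346, -0.0071, 0.1039]
eef_rot: [0.77, 0.638, 0.002, 0.0]
ft_force: [3.7, -0.5, 2.9]
width: 0.0096
grip_force: 50.0
```

```bash
python3 - <<'E'
from h import *
s=telemetry.read_state();print(s["ee_pos"],s["ft_force"],s["torque"],s["width"]);print(rel([.6324,-.006,.115],tool(-10.75)))
E
```

```text
[ 0.63462271 -0.00709558  0.10389272] [ 3.71630841 -0.52532655  2.86524651] [-0.22402454 -0.92812613  0.02773529] 0.009557549940122098
[ 0.033 -0.029  0.007  0.017 -0.059 -0.278]
```

drive_tool(
  series=[0,0,0,0,0.02,0.03,-1,0,0,0,0,0.02,0.05,-1,0,0,0,0,0.02,0.05,-1],
)

```text
time: 23.23
ee_pos: [0.6348, -0.0071, 0.102]
eef_rot: [0.77, 0.638, 0.001, -0.0]
ft_force: [-1.5, 1.1, 7.8]
width: 0.0095
grip_force: 50.0
```

drive_tool(
  series=[0,0,0,0,0,0.03,-1,0,0,0,0,0,0.04,-1,0,0,0,0,0,0.04,-1],
)

```text
time: 23.48
ee_pos: [0.6349, -0.0072, 0.1014]
eef_rot: [0.77, 0.638, 0.002, -0.0]
ft_force: [-5.2, 0.6, 16.9]
width: 0.0096
grip_force: 50.0
```

drive_tool(
  series=[0,0,0,0,0,0.03,-1,0,0,0,0,0,0.04,-1,0,0,0,0,0,0.04,-1],
)

```text
time: 23.73
ee_pos: [0.635, -0.0072, 0.1012]
eef_rot: [0.77, 0.638, 0.002, -0.001]
ft_force: [-9.6, 0.7, 28.0]
width: 0.0098
grip_force: 50.0
```

drive_tool(
  series=[0,0,0,0,-0.02,-0.025,-1,0,0,0,0,-0.02,-0.025,-1,0,0,0,0,-0.02,-0.025,-1,0,0,0,0,-0.02,-0.025,-1,0,0,0,0,-0.02,-0.025,-1,0,0,0,0,-0.02,-0.025,-1],
)

```text
time: 24.23
ee_pos: [0.6348, -0.0071, 0.1014]
eef_rot: [0.77, 0.638, 0.002, 0.0]
ft_force: [-3.7, 0.5, 19.9]
width: 0.0095
grip_force: 50.0
```

```bash
python3 - <<'E'
from h import *
a=camera("side")
s=telemetry.read_state();print(s["ee_pos"],s["ft_force"],s["torque"],s["width"],s["grip_force"],R.from_quat(s["eef_rot"]).as_matrix().round(3))
q=a[245:310,245:305].astype(int);m=((q[...,0]>60)&(q[...,2]<.45*q[...,0])&(q[...,1]>.6*q[...,0])).astype(np.uint8)
print([cv2.boundingRect(c) for c in cv2.findContours(m,0,1)[0]])
E
```

```text
[ 0.63473895 -0.00714712  0.10140752] [-4.43959975  0.02636705 18.20034113] [-0.1482264   1.04861439  0.03825468] 0.009593164136511602 50.00459846109152 [[ 0.186  0.983  0.004]
 [ 0.983 -0.186  0.003]
 [ 0.003  0.003 -1.   ]]
[(18, 13, 30, 41)]
```

drive_tool(
  series=[0,0,0,0,0,0.012,-1,0,0,0,0,0,0.012,-1,0,0,0,0,0,0.012,-1,0,0,0,0,0,0.012,-1],
)

```text
time: 24.62
ee_pos: [0.6348, -0.0071, 0.1013]
eef_rot: [0.77, 0.638, 0.002, 0.0]
ft_force: [-4.9, -0.1, 22.7]
width: 0.0095
grip_force: 50.0
```

```bash
python3 - <<'E'
from h import *
s=telemetry.read_state();print(s["ee_pos"],s["ft_force"],s["grip_force"])
print(r.close_job())
E
```

```text
[ 0.63481602 -0.00712605  0.10134736] [-4.94048375 -0.14535051 22.67292985] 50.00524780713022
the job is handed in; nothing more can be done
None
```

The job is handed in at 24.6 s: the middle-sized cup stands mouth-up about 12 mm from where it started and is released. The holder is in the clip, still gripped at 50 N and pressed down at about 23 N, with its foot fully home by the measured tool height and push force, not checked by camera.

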